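# Unlatch the dead-man beam shutter and hold it open

## Robot

A 7-joint arm with a two-finger parallel gripper is mounted at the origin on a cart in front of the work surface, level with it; the furniture and walls round the work are solid. World frame = base frame: x ahead of the robot, y to its left, z up, the work surface at z = 0. Lengths are in m, angles in rad, forces in N, time in s.
With the tool pointing down it reaches from about 0.4 to 0.875 m from the base axis. Payload 19.3 kg.
Tool frame: the origin (TCP) lies midway between the tips of the shut fingers; the grasp point (between the pads) lies 19 mm behind it; x points along the fingers, y is the direction in which the jaws open and shut, and the axes are right-handed (so a half turn about x gives the same grasp; the last joint's range is limited). The gripper opens to 85 mm and grips with 20 to 120 N. Pads are 22 mm wide; open, the fingers measure 114 mm over their backs; the gripper's body (76 mm by 85 mm) begins 54 mm behind the grasp point. The pads swing forward as they close: fully open they stand 13 mm farther back than shut.
Start: joints at [1.27, 0.521, -0.036, 1.599, 0.021, 1.021, -0.113], TCP at [0.143, -0.608, 0.231] pointing down, gripper open.
Joint ranges: [-2.91, 2.91], [-0.3, 2.13], [-1.5, 1.42], [0.17, 2.43], [-1.26, 4.41], [0.16, 1.93], [-2.52, 2.52]. Speed limits (rad/s): [1.89, 1.89, 2.39, 2.39, 3.01, 3.01, 3.01].

## Interface

Orientations are given as [roll, pitch, yaw] about the fixed x, y, z axes, in that order (R = Rz(yaw) Ry(pitch) Rx(roll)).
In Python, from workcell import bot gives the robot as it stands. The module is installed in compiled form; this text tells all that it offers.
- The arm moves only by the tool servo_tool, never from a script. Its argument "targets" is a list of rows, each an object of numbers: "x", "y", "z": the shift along the tool's x, y, z as a fraction of full scale; "wx", "wy", "wz": the turn, a rotation vector about the tool's x, y, z as a fraction of full scale. A call has 1 to 12 rows; each row is the pose to reach, as a shift and turn from the pose measured when the call began, along the tool's axes at that moment, turning the shorter way round; what a row does not reach only later rows make up. Full scale, the value 1, is 40 cm for a shift and 360 degrees for a turn. A row lasts 1/8 s, in which the tool goes at most 62.5 mm and 10.7 degrees, less where a joint would pass 70% of its speed; a pose out of reach is approached as far as the arm can. A call with a number of a shift or a turn outside -1 to 1 is refused whole. A call with a gripper value outside its range is refused whole. "grip" is the gripper command: -1 is shut, 1 is fully open, values between are in proportion, set as the call begins (left out, the last holds). The fingers move at their own pace and stop on an object; "squeeze" is the grip in N (left out, the last holds). Time passes only in rows, so rows that repeat a pose let the fingers close. It gives the time, the measured TCP pose, the force and the opening at its end, in the units of the state.
- bot.observe(): the state, without advancing time (a new reading comes with each control period).
- bot.grab_frame(name): name is "side" or "top"; returns (picture, depth): 400x640x3 uint8, red, green, blue; 400x640 float32, m along the optical axis (not along the pixel's ray), 0 where there is no reading.
- bot.get_calibration(name): a dict with "intrinsics" (3x3 intrinsics, pixels), "k1" (the pictures are not rectified: a ray, as slopes to the right and down, at radius r is drawn at 1 + k1 r^2 times it, then the intrinsics apply), "R" (3x3) and "t" (3): a world point X has camera coordinates R X + t. Camera axes: x right, y down, z forward; pixel columns grow to the right and rows downward; lengths in m; the calibration is good to about 2 mm. A picture is of the moment at which its call begins. get_calibration takes no time and is no camera call.
- bot.job_done(): hands the job in, once; it reports no verdict.
Trained networks look in the newest picture that a camera, given by its name, has taken for a name from the list of things; names that differ only in an ending like _2 or _b are one class to them, and where a whole thing is asked for, a point or a joint stands for the part that bears it (a point fixed in the world has none). Each returns a list of dicts, best first, with "confidence" (0 to 1); they miss things now and then, are a little off and sometimes report something else, mostly with a low value. They report only what shows in the picture. A call takes as long as a camera call.
- bot.trace(camera, target): "mask" (400x640 bool, what is visible of it) and "pixel" ([column, row] in pixels, amid what is visible of it).
The state is a dict: "clock": time; "qpos": joint angles; "qd": joint speeds; "joint_efforts": joint torques, N m; "position": TCP position; "tool_rot": TCP orientation; "force": force on the tool from outside, world axes, zero at the start; "moment": the same for the moment, N m; "grip_width": finger opening in m.
Only numpy, scipy, OpenCV 4.12 (cv2) and the standard library are available. Lean on these libraries where they do the work, as an engineer would, in place of code of your own. Each camera call takes 0.05 s, during which the arm holds its last target. There are 200 camera calls.

## Task

Open the small spring-return beam shutter that stands on the bench and hold it open for the laser. First flip the little catch lever on top of its head all the way up and leave it standing up, then swing the shutter arm by its upright post, clockwise seen from above, until it rests against its stop. Finish while still holding the post there against the spring, and do not disturb the vial, the tape roll or the post holder nearby.

Things in the scene. Friction and masses are not known exactly. Their poses are not given: they have to be found in the camera images.
- shutter_base: the shutter, fixed to the bench: dark steel foot plate 110 (x) x 130 (y) x 10 mm; origin: centre of its underside, z up, front (-x) roughly to the robot. On it a round pivot column with the swinging arm; behind that (+x) a head block with yoke cheeks, 114 mm high, carrying the catch lever; an upright plate with a 14 mm hole, 56 mm high; two steel studs 75 mm high where the arm rests, shut and open
- shutter_swing (a joint): angle of the arm about its vertical pivot, rad: 0 = shut, at rest, pointing along the base's -y; grows clockwise from above, as the post goes to the base's -x (front); 1.05 = open, at its stop. A spring drives it to 0: 4 N at the post starts it, 8 N holds it at the stop. The bar is 16 mm wide, top 73 mm above the bench. With the catch lever down a tooth blocks it from 0.07 rad on, yielding slightly
- shutter_arm: the swinging aluminium arm with its post; origin on its vertical pivot axis at bench level, at (20, 35) mm in the base's x, y; it points along its own -y, and its axes are those of the base when shut. The bar runs 83 mm out; on it, 75 mm from the axis, stands the upright round steel post by which it is swung: 12 mm in diameter, 40 mm tall, foot 73 mm and top 113 mm above the bench
- post_mid (a point): point on the axis of the post, 22 mm above its foot: where to hold it (95 mm above the bench)
- catch_lever (a joint): angle of the catch lever about its level hinge (parallel to the base's y), rad: 0 = down, level over the arm's hub and pointing along the base's -x; grows as its tip goes up and back; 1.5 = fully up, nearly vertical, at its end stop. Stiff hinge (about 0.5 N at the tip): it stays where it is left
- lever_hinge (a point): centre of the catch lever's hinge, 104 mm above the bench, at (53, 35) mm in the base's x, y; its axes are those of the base
- lever_tip (a point): centre of the grip at the tip of the catch lever, 65 mm from its hinge: a black roller 14 mm in diameter and 14 mm long, its axis parallel to the hinge; it can be pinched by its two flat ends (along the base's y) while the lever turns. The lever itself is 7 mm wide
- vial: bystander: capped glass sample vial, 27 mm in diameter, 57 mm tall, standing; origin at the centre of its underside; to be left alone
- tape_roll: bystander: roll of tape lying flat, 61 mm in diameter, 18 mm high; origin at the centre of its underside; to be left alone
- post_holder: bystander: black post holder with a steel post, 31 x 36 x 82 mm, standing; origin at the centre of its underside; to be left alone

How it is judged:
By the outcome, as a careful person would: the job done as asked, in the order asked, and still so for the second after the job is handed in, while the arm keeps its last pose, push and grip.
It also fails if it takes over 51 s, if anything falls off the work surface, if the arm or the gripper's body presses on something with over 40 N, if the wrist force passes 120 N, or if a joint passes its speed limit or range.

## Working session

There is one attempt and no reset: what is moved stays moved. The work goes in short steps, Python scripts to look and compute and a tool call to move; the robot and the scene stay as the last step left them, time stands still between calls to the robot, and variables do not carry over. Pictures are saved under pics/ and viewed, on a budget of 10 in all, crops included, one or two more only if the job needs it, and the job is handed in when it is done.

Besides the shell and the picture viewer there is one more tool, called after ">>>" by a JSON object that holds its "name" and its "arguments", one argument or row to a line. servo_tool: Moves the arm, as the interface text tells. Shift numbers are shares of 40 cm and turn numbers shares of 360 degrees, none past 1 either way. Its arguments: {"type":"object","properties":{"targets":{"type":"array"},"grip":{"type":"number"},"squeeze":{"type":"number"}},"required":["targets"]}

```bash
mkdir -p pics
cat > h.py <<'E'
import numpy as np, cv2
from workcell import bot
def cal(n):
    c=bot.get_calibration(n); return np.array(c["intrinsics"]),c["k1"],np.array(c["R"]),np.array(c["t"])
def world(n,uv,d):
    K,k1,R,t=cal(n); uv=np.atleast_2d(uv).astype(float)
    p=cv2.undistortPoints(uv[:,None],K,np.array([k1,0,0,0,0.]))[:,0]
    c=np.c_[p,np.ones(len(p))]*np.atleast_1d(d)[:,None]
    return (c-t)@R
def proj(n,X):
    K,k1,R,t=cal(n); return cv2.projectPoints(np.atleast_2d(X).astype(float),cv2.Rodrigues(R)[0],t,K,np.array([k1,0,0,0,0.]))[0][:,0]
E
python3 - <<'E'
from h import *
o=bot.observe(); print({k:np.round(v,3) for k,v in o.items()})
for n in("top","side"):
    p,d=bot.grab_frame(n); np.savez(n+"0.npz",p=p,d=d)
    cv2.imwrite(f"pics/{n}0.png",p[:,:,::-1])
    K,k1,R,t=cal(n); print(n,"cam",-R.T@t,"fwd",R[2],K[0,0],k1)
    for T in("shutter_base","shutter_arm","post_mid","lever_tip","lever_hinge","vial","tape_roll","post_holder"):
        for r in bot.trace(n,T)[:2]:
            m=r["mask"]&(d>0); v,u=np.nonzero(m)
            if len(u)==0: print(T,"empty");continue
            W=world(n,np.c_[u,v],d[m])
            print(n,T,round(r["confidence"],2),np.round(r["pixel"]),m.sum(),"med",np.round(np.median(W,0),3),"p2",np.round(np.percentile(W,2,axis=0),3),"p98",np.round(np.percentile(W,98,axis=0),3))
E
```

```text
{'clock': np.float64(0.0), 'qpos': array([ 1.27 ,  0.522, -0.036,  1.6  ,  0.021,  1.021, -0.113]), 'qd': array([-0.001,  0.001,  0.001, -0.   ,  0.001, -0.001, -0.001]), 'joint_efforts': array([-0.0000e+00, -9.2711e+01,  1.9800e+00, -3.6993e+01,  1.8000e-02,
        8.0000e-03, -0.0000e+00]), 'position': array([ 0.143, -0.608,  0.231]), 'tool_rot': array([-1.517,  1.57 ,  1.856]), 'force': array([ 0.1  , -0.071,  0.056]), 'moment': array([0.011, 0.01 , 0.011]), 'grip_width': np.float64(0.086)}
top cam [ 0.45657519 -0.35728048  0.94168985] fwd [ 0.16793812 -0.00166442 -0.98579613] 392.96983989495783 -0.01775489575355949
top shutter_base 0.65 [316. 226.] 2580 med [ 0.541 -0.351  0.012] p2 [ 0.479 -0.418  0.007] p98 [ 0.603 -0.286  0.113]
top shutter_arm 0.66 [316. 216.] 506 med [ 0.563 -0.342  0.073] p2 [ 0.538 -0.398  0.065] p98 [ 0.593 -0.306  0.112]
top post_mid 0.63 [314. 212.] 520 med [ 0.564 -0.343  0.073] p2 [ 0.538 -0.401  0.059] p98 [ 0.594 -0.306  0.112]
top lever_tip 0.67 [302. 209.] 120 med [ 0.563 -0.323  0.109] p2 [ 0.539 -0.341  0.077] p98 [ 0.603 -0.31   0.114]
top lev
[... 1150 characters left out ...]
8  0.114]
side lever_tip 0.27 [250. 259.] 251 med [ 0.713 -0.183  0.043] p2 [ 0.704 -0.199  0.004] p98 [ 0.727 -0.175  0.059]
side lever_hinge 0.79 [351. 220.] 3174 med [ 0.543 -0.33   0.013] p2 [ 0.479 -0.409  0.007] p98 [ 0.608 -0.283  0.112]
side vial 0.56 [251. 257.] 256 med [ 0.713 -0.183  0.043] p2 [ 0.704 -0.198  0.004] p98 [ 0.727 -0.175  0.059]
side vial 0.4 [355. 220.] 3244 med [ 0.544 -0.33   0.013] p2 [ 0.48  -0.41   0.007] p98 [ 0.609 -0.284  0.112]
side tape_roll 0.74 [349. 160.] 425 med [ 0.589 -0.487  0.018] p2 [ 0.562 -0.517  0.002] p98 [ 0.616 -0.461  0.022]
side post_holder 0.66 [399. 164.] 256 med [ 0.489 -0.502  0.042] p2 [ 0.477 -0.517  0.003] p98 [ 0.501 -0.495  0.083]
```

Run:
```python
from h import *
ims=[]
for n,(u,v) in(("top",(320,220)),("side",(350,205))):
    z=np.load(n+"0.npz"); p,d=z["p"],z["d"]
    c=p[v-75:v+75,u-100:u+100]; ims.append(cv2.resize(c,(600,450),interpolation=cv2.INTER_CUBIC)[:,:,::-1])
    V,U=np.mgrid[0:400,0:640]; W=world(n,np.c_[U.ravel(),V.ravel()],d.ravel())
    s=(d.ravel()>0)&(abs(W[:,0]-.542)<.1)&(abs(W[:,1]+.351)<.095)
    f=s&(W[:,2]>.006)&(W[:,2]<.014)
    print(n,"plate",cv2.minAreaRect(W[f][:,:2].astype(np.float32)*1000))
    for lo,hi in((.078,.1),(.1,.12)):
        q=W[s&(W[:,2]>lo)&(W[:,2]<hi)]; print(lo,len(q)); 
    q=W[s&(W[:,2]>.1)]
    print(np.round(q[np.argsort(q[:,1])]*1000).astype(int)[::2].tolist())
cv2.imwrite("pics/crop0a.png",ims[0]);cv2.imwrite("pics/crop0b.png",ims[1])
```

```text
top plate ((516.8692626953125, -341.3463439941406), (129.96054077148438, 162.21286010742188), 67.10968017578125)
0.078 104
0.1 231
[[542, -401, 112], [546, -401, 113], [548, -399, 111], [546, -398, 113], [538, -397, 108], [542, -396, 113], [546, -396, 114], [538, -395, 103], [539, -394, 113], [548, -394, 111], [540, -392, 109], [544, -392, 112], [542, -390, 103], [595, -352, 106], [599, -352, 107], [602, -352, 113], [606, -352, 115], [596, -350, 101], [600, -350, 113], [605, -350, 113], [593, -348, 115], [596, -348, 114], [600, -348, 114], [606, -348, 104], [594, -346, 112], [598, -346, 113], [602, -346, 105], [597, -344, 107], [601, -344, 110], [605, -343, 109], [597, -342, 107], [600, -341, 110], [605, -341, 109], [594, -340, 107], [597, -339, 106], [602, -339, 111], [607, -339, 110], [613, -339, 101], [588, -337, 103], [592, -337, 105], [599, -337, 107], [603, -337, 109], [607, -337, 109], [584, -336, 105], [588, -335, 106], [592, -335, 107], [596, -335, 107], [604, -335, 111], [603, -335, 108], [607, -335, 108], [613, -335, 115], [579, -334, 104], [585, -333, 110], [592, -333, 10
[... 3301 characters left out ...]
542, -321, 113], [546, -321, 112], [562, -320, 108], [538, -320, 112], [554, -320, 108], [550, -320, 111], [539, -319, 113], [537, -319, 111], [549, -319, 109], [557, -318, 110], [545, -318, 112], [559, -318, 109], [539, -317, 113], [541, -317, 116], [555, -317, 110], [547, -316, 111], [538, -316, 112], [536, -316, 105], [552, -315, 109], [540, -315, 116], [544, -315, 114], [540, -315, 109], [542, -314, 112], [544, -313, 114], [539, -312, 109], [542, -312, 112], [548, -312, 113], [549, -311, 114], [549, -311, 102], [545, -311, 113], [545, -310, 106], [541, -310, 113], [541, -309, 109], [538, -309, 108], [538, -308, 112], [546, -308, 105], [544, -308, 103], [542, -307, 104], [544, -307, 108]]
```

View pics/crop0a.png

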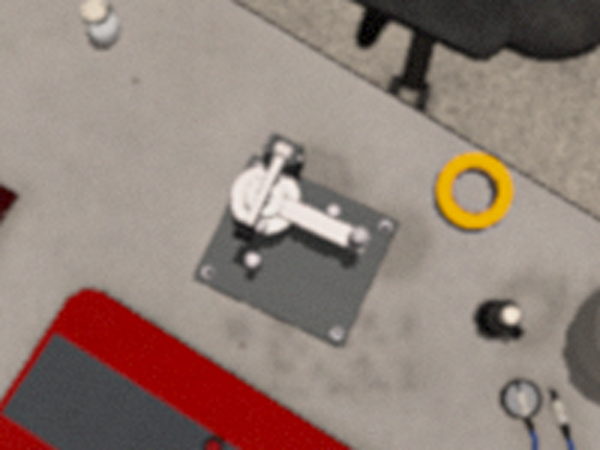

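View pics/crop0b.png

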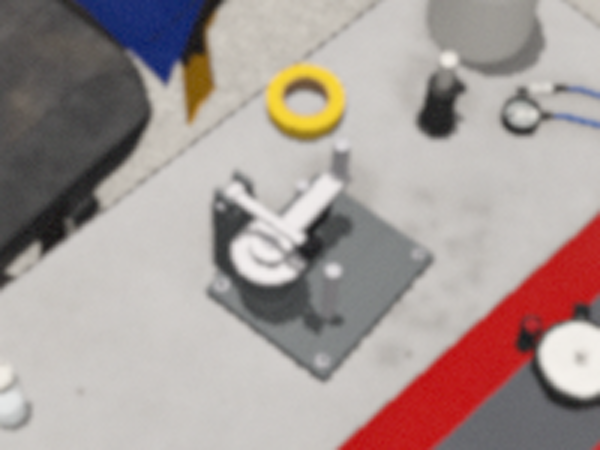

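```bash
cat >> h.py <<'E'
from scipy.spatial.transform import Rotation as Ro
B=np.array([.5405,-.3514,0]); YAW=np.radians(-23)
Rb=Ro.from_euler("z",YAW).as_matrix()
def b2w(p): return B+Rb@np.array(p,float)
def toolR(ydir): # x down
    y=np.array(ydir,float); y/=np.linalg.norm(y); x=np.array([0,0,-1.]); return np.c_[x,y,np.cross(x,y)]
def rows(poses):
    o=bot.observe(); p0=o["position"]; R0=Ro.from_euler("xyz",o["tool_rot"]).as_matrix()
    print("now",np.round(o["clock"],2),np.round(p0,4),"y",np.round(R0[:,1],3),"F",np.round(o["force"],1),"w",round(float(o["grip_width"]),4),"q",np.round(o["qpos"],2))
    for p,R in poses:
        s=R0.T@(np.array(p)-p0)/.4; w=Ro.from_matrix(R0.T@R).as_rotvec()/(2*np.pi)
        print(np.round(s,4).tolist(),np.round(w,4).tolist())
E
python3 - <<'E'
from h import *
by=Rb[:,1]
for s in(1,-1):
    t=b2w([-12,35,0])if 0 else b2w([-.012,.035,0]); print("tip",t)
    rows([([t[0],t[1],.2],toolR(s*by)),([t[0],t[1],.085],toolR(s*by))])
print("post",b2w([.020,-.040,0]),"hinge",b2w([.053,.035,0]),"open",b2w([-.045,-.0023,0]))
for n in("top","side"):
    z=np.load(n+"0.npz"); d=z["d"]; V,U=np.mgrid[0:400,0:640]; W=world(n,np.c_[U.ravel(),V.ravel()],d.ravel())[d.ravel()>0]
    W=W[W[:,2]>.06]; g={}
    for q in W: k=(round(q[0],1),round(q[1],1)); g[k]=max(g.get(k,0),round(float(q[2]),2))
    print(n,{k:g[k] for k in sorted(g)})
E
```

```text
tip [ 0.54312953 -0.31449356  0.        ]
now 0.9 [ 0.1429 -0.6084  0.2313] y [ 0.229 -0.974 -0.   ] F [-0.4 -0.1 -0. ] w 0.0854 q [ 1.27  0.52 -0.04  1.6   0.02  1.02 -0.11]
[0.0782, -0.4865, -1.142] [-0.3994, -0.0, 0.0]
[0.3657, -0.4865, -1.1421] [-0.3994, -0.0, 0.0]
tip [ 0.54312953 -0.31449356  0.        ]
now 0.9 [ 0.1429 -0.6084  0.2313] y [ 0.229 -0.974 -0.   ] F [-0.4 -0.1 -0. ] w 0.0854 q [ 1.27  0.52 -0.04  1.6   0.02  1.02 -0.11]
[0.0782, -0.4865, -1.142] [0.1006, 0.0, 0.0]
[0.3657, -0.4865, -1.1421] [0.1006, 0.0, 0.0]
post [ 0.54328085 -0.39603482  0.        ] hinge [ 0.60296235 -0.33989108  0.        ] open [ 0.4981786  -0.33593426  0.        ]
top {(np.float64(0.2), np.float64(-0.3)): 0.24, (np.float64(0.2), np.float64(-0.2)): 0.25, (np.float64(0.3), np.float64(-0.3)): 0.21, (np.float64(0.3), np.float64(-0.2)): 0.21, (np.float64(0.3), np.float64(-0.1)): 0.07, (np.float64(0.3), np.float64(-0.0)): 0.08, (np.float64(0.4), np.float64(-0.6)): 0.19, (np.float64(0.4), np.float64(-0.3)): 0.12, (np.float64(0.4), np.float64(-0.1)): 0.1, (np.float64(0.4), np.float64(0.0)): 0.21, (
[... 3387 characters left out ...]
loat64(0.0)): 0.29, (np.float64(0.8), np.float64(0.1)): 0.3, (np.float64(0.8), np.float64(0.2)): 0.29, (np.float64(0.9), np.float64(-0.9)): 0.11, (np.float64(0.9), np.float64(-0.1)): 0.18, (np.float64(0.9), np.float64(-0.0)): 0.29, (np.float64(0.9), np.float64(0.1)): 0.3, (np.float64(0.9), np.float64(0.2)): 0.29, (np.float64(1.0), np.float64(-0.9)): 0.06, (np.float64(1.0), np.float64(-0.1)): 0.24, (np.float64(1.0), np.float64(-0.0)): 0.28, (np.float64(1.0), np.float64(0.1)): 0.26, (np.float64(1.1), np.float64(-0.1)): 0.14, (np.float64(1.1), np.float64(-0.0)): 0.18, (np.float64(1.2), np.float64(-0.2)): 0.14, (np.float64(1.2), np.float64(-0.1)): 0.15, (np.float64(1.3), np.float64(-0.2)): 0.09}
```

>>> {"name": "servo_tool", "arguments": {
  "targets": [
    {"x": -0.3},
    {"x": -0.3},
    {"x": -0.3, "y": -0.25, "z": -0.6, "wx": 0.05},
    {"x": -0.3, "y": -0.25, "z": -0.6, "wx": 0.05},
    {"x": -0.3, "y": -0.25, "z": -0.6, "wx": 0.05},
    {"x": -0.3, "y": -0.45, "z": -0.95, "wx": 0.1},
    {"x": -0.3, "y": -0.45, "z": -0.95, "wx": 0.1},
    {"x": -0.3, "y": -0.45, "z": -0.95, "wx": 0.1},
    {"x": -0.3, "y": -0.45, "z": -0.95, "wx": 0.1}
  ],
  "grip": 0.06
}}

```text
$.targets[0]: bad value
```

Run:
```python
from h import *
R=toolR(-Rb[:,1]);t=b2w([-.012,.035,0])
rows([([t[0],t[1],.20],R),([t[0],t[1],.14],R),([t[0],t[1],.088],R)])
```

```text
now 0.9 [ 0.1429 -0.6084  0.2313] y [ 0.229 -0.974 -0.   ] F [-0.4 -0.1 -0. ] w 0.0854 q [ 1.27  0.52 -0.04  1.6   0.02  1.02 -0.11]
[0.0782, -0.4865, -1.142] [0.1006, 0.0, 0.0]
[0.2282, -0.4865, -1.142] [0.1006, 0.0, 0.0]
[0.3582, -0.4865, -1.1421] [0.1006, 0.0, 0.0]
```

>>> {"name": "servo_tool", "arguments": {
  "targets": [
    {"x": -0.3, "y": 0, "z": 0, "wx": 0, "wy": 0, "wz": 0},
    {"x": -0.3, "y": 0, "z": 0, "wx": 0, "wy": 0, "wz": 0},
    {"x": -0.3, "y": -0.25, "z": -0.6, "wx": 0.05, "wy": 0, "wz": 0},
    {"x": -0.3, "y": -0.25, "z": -0.6, "wx": 0.05, "wy": 0, "wz": 0},
    {"x": -0.3, "y": -0.25, "z": -0.6, "wx": 0.05, "wy": 0, "wz": 0},
    {"x": -0.3, "y": -0.45, "z": -0.95, "wx": 0.1, "wy": 0, "wz": 0},
    {"x": -0.3, "y": -0.45, "z": -0.95, "wx": 0.1, "wy": 0, "wz": 0},
    {"x": -0.3, "y": -0.45, "z": -0.95, "wx": 0.1, "wy": 0, "wz": 0},
    {"x": -0.3, "y": -0.45, "z": -0.95, "wx": 0.1, "wy": 0, "wz": 0}
  ],
  "grip": 0.06
}}

```text
clock: 2.02
position: [0.4733, -0.3444, 0.3515]
tool_rot: [-2.947, 1.57, -0.202]
force: [-0.6, -0.5, 0.1]
grip_width: 0.0451
```

Run:
```python
from h import *
R=toolR(-Rb[:,1]);t=b2w([-.012,.035,0])
rows([([t[0],t[1],.20],R),([t[0],t[1],.14],R),([t[0],t[1],.088],R)])
```

```text
now 2.02 [ 0.4733 -0.3444  0.3515] y [-0.386 -0.922 -0.   ] F [-0.6 -0.5  0.1] w 0.0451 q [ 0.58  0.36 -0.07  1.55  0.02  1.24 -1.46]
[0.3788, -0.1364, -0.1319] [0.0007, -0.0001, 0.0]
[0.5288, -0.1364, -0.1318] [0.0007, -0.0001, 0.0]
[0.6588, -0.1364, -0.1318] [0.0007, -0.0001, 0.0]
```

>>> {"name": "servo_tool", "arguments": {
  "targets": [
    {"x": 0.38, "y": -0.136, "z": -0.132, "wx": 0, "wy": 0, "wz": 0},
    {"x": 0.38, "y": -0.136, "z": -0.132, "wx": 0, "wy": 0, "wz": 0},
    {"x": 0.38, "y": -0.136, "z": -0.132, "wx": 0, "wy": 0, "wz": 0},
    {"x": 0.529, "y": -0.136, "z": -0.132, "wx": 0, "wy": 0, "wz": 0},
    {"x": 0.529, "y": -0.136, "z": -0.132, "wx": 0, "wy": 0, "wz": 0},
    {"x": 0.529, "y": -0.136, "z": -0.132, "wx": 0, "wy": 0, "wz": 0}
  ]
}}

```text
clock: 2.78
position: [0.5438, -0.3154, 0.1421]
tool_rot: [3.062, 1.568, -0.477]
force: [-0.3, 1.1, 0.9]
grip_width: 0.0451
```

Run:
```python
from h import *
R=toolR(-Rb[:,1]);t=b2w([-.012,.035,0])
rows([([t[0],t[1],.14],R),([t[0],t[1],.088],R)])
p,d=bot.grab_frame("side"); u,v=350,205
c=p[v-60:v+60,u-80:u+80]; cv2.imwrite("pics/s1.png",cv2.resize(c,(800,600),interpolation=cv2.INTER_CUBIC)[:,:,::-1])
print(proj("side",[[t[0],t[1],.104]]), "crop px", (proj("side",[[t[0],t[1],.104],[.6035,-.34,.104],b2w([.02,-.04,.113])])-[u-80,v-60])*5)
```

```text
now 2.78 [ 0.5438 -0.3154  0.1421] y [-0.387 -0.922  0.   ] F [-0.3  1.1  0.9] w 0.0451 q [ 0.49  0.63 -0.08  1.67  0.06  0.85 -1.59]
[0.0052, -0.0015, 0.0024] [0.0006, -0.0004, -0.0]
[0.1352, -0.0015, 0.0027] [0.0006, -0.0004, -0.0]
[[352.30369688 212.88509753]] crop px [[411.51848441 339.42548767]
 [283.96702284 247.65919747]
 [466.45783755 161.30297446]]
```

View pics/s1.png

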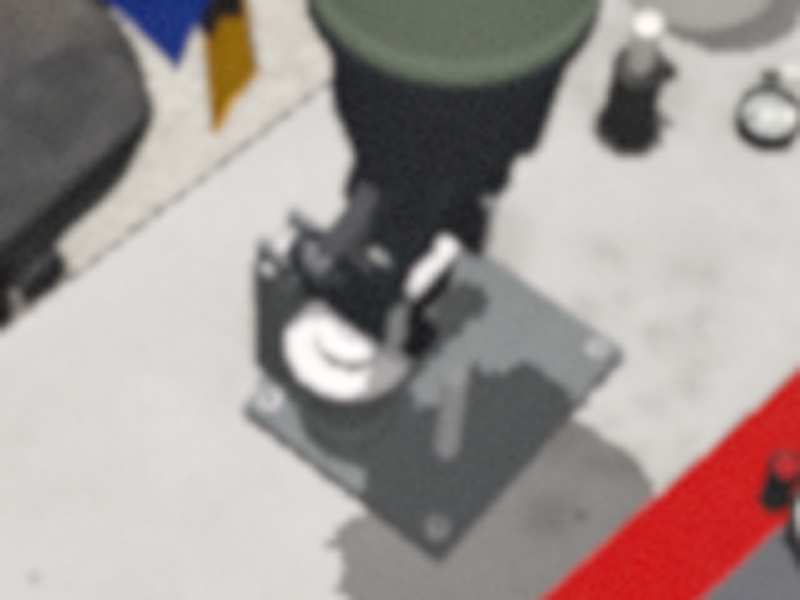

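>>> {"name": "servo_tool", "arguments": {
  "targets": [
    {"x": 0.07, "y": -0.001, "z": 0.002, "wx": 0, "wy": 0, "wz": 0},
    {"x": 0.142, "y": -0.001, "z": 0.002, "wx": 0, "wy": 0, "wz": 0},
    {"x": 0.142, "y": -0.001, "z": 0.002, "wx": 0, "wy": 0, "wz": 0},
    {"x": 0.142, "y": -0.001, "z": 0.002, "wx": 0, "wy": 0, "wz": 0}
  ]
}}

```text
clock: 3.32
position: [0.5446, -0.3157, 0.0881]
tool_rot: [3.063, 1.564, -0.476]
force: [-0.0, -0.2, -0.0]
grip_width: 0.0455
```

>>> {"name": "servo_tool", "arguments": {
  "targets": [
    {"x": 0, "y": 0, "z": 0, "wx": 0, "wy": 0, "wz": 0},
    {"x": 0, "y": 0, "z": 0, "wx": 0, "wy": 0, "wz": 0},
    {"x": 0, "y": 0, "z": 0, "wx": 0, "wy": 0, "wz": 0},
    {"x": 0, "y": 0, "z": 0, "wx": 0, "wy": 0, "wz": 0},
    {"x": 0, "y": 0, "z": 0, "wx": 0, "wy": 0, "wz": 0}
  ],
  "grip": -1,
  "squeeze": 25
}}

```text
clock: 3.95
position: [0.5449, -0.3169, 0.0897]
tool_rot: [2.95, 1.562, -0.59]
force: [-3.6, -2.2, 11.9]
grip_width: 0.0142
```

Run:
```python
from h import *
R=toolR(-Rb[:,1]); o=bot.observe(); p0=o["position"]
P=[]
for a in np.r_[np.arange(.125,1.5,.125),1.53]:
    dx=.065*(1-np.cos(a)); dz=.065*np.sin(a)
    P.append((p0+Rb@[dx,0,0]+[0,0,dz],Ro.from_euler("xyz",o["tool_rot"]).as_matrix()))
rows(P); print(b2w([-.012,.035,.085]))
```

```text
now 3.95 [ 0.5449 -0.3169  0.0897] y [-0.388 -0.922  0.002] F [-3.6 -2.2 11.9] w 0.0142 q [ 0.48  0.7  -0.08  1.7   0.07  0.74 -1.6 ]
[-0.0202, 0.0, -0.0014] [0.0, 0.0, 0.0]
[-0.0402, 0.0001, -0.0054] [0.0, 0.0, 0.0]
[-0.0594, 0.0001, -0.0118] [0.0, 0.0, 0.0]
[-0.0777, 0.0002, -0.0205] [0.0, 0.0, 0.0]
[-0.0948, 0.0002, -0.0315] [0.0, 0.0, 0.0]
[-0.1104, 0.0003, -0.0445] [0.0, 0.0, 0.0]
[-0.1242, 0.0004, -0.0594] [0.0, 0.0, 0.0]
[-0.1361, 0.0004, -0.0758] [0.0, 0.0, 0.0]
[-0.1458, 0.0005, -0.0937] [0.0, 0.0, 0.0]
[-0.1533, 0.0006, -0.1126] [0.0, 0.0, 0.0]
[-0.1583, 0.0006, -0.1322] [0.0, 0.0, 0.0]
[-0.161, 0.0007, -0.1572] [0.0, 0.0, 0.0]
[ 0.54312953 -0.31449356  0.085     ]
```

>>> {"name": "servo_tool", "arguments": {
  "targets": [
    {"x": -0.02, "y": 0, "z": -0.0015, "wx": 0, "wy": 0, "wz": 0},
    {"x": -0.04, "y": 0, "z": -0.0055, "wx": 0, "wy": 0, "wz": 0},
    {"x": -0.0595, "y": 0, "z": -0.012, "wx": 0, "wy": 0, "wz": 0},
    {"x": -0.0775, "y": 0, "z": -0.0205, "wx": 0, "wy": 0, "wz": 0},
    {"x": -0.095, "y": 0, "z": -0.0315, "wx": 0, "wy": 0, "wz": 0},
    {"x": -0.11, "y": 0, "z": -0.0445, "wx": 0, "wy": 0, "wz": 0},
    {"x": -0.11, "y": 0, "z": -0.0445, "wx": 0, "wy": 0, "wz": 0}
  ]
}}

```text
clock: 4.82
position: [0.5616, -0.3229, 0.1347]
tool_rot: [3.062, 1.562, -0.478]
force: [2.0, 6.5, -1.6]
grip_width: 0.0132
```

Run:
```python
from h import *
h=b2w([.053,.035,.104]); o=bot.observe(); p0=o["position"]; R0=Ro.from_euler("xyz",o["tool_rot"]).as_matrix()
g=Rb.T@(p0-.019*R0[:,0]-h); print("grasp rel hinge (base)",np.round(g,4), np.hypot(g[0],g[2]),np.arctan2(g[2],-g[0]))
P=[]
for a in np.arange(.875,1.6,.125):
    w=h+Rb@[-.065*np.cos(a),g[1],.065*np.sin(a)]; P.append((w+.019*R0[:,0],R0))
rows(P)
```

```text
grasp rel hinge (base) [-0.0449 -0.0005  0.0497] 0.06702921674197695 0.8362402305767265
now 4.82 [ 0.5616 -0.3229  0.1347] y [-0.388 -0.922  0.001] F [ 2.   6.5 -1.6] w 0.0132 q [ 0.48  0.66 -0.08  1.62  0.06  0.85 -1.59]
[-0.0003, 0.0, -0.0082] [0.0, 0.0, 0.0]
[-0.0122, 0.0001, -0.0246] [0.0, 0.0, 0.0]
[-0.0219, 0.0002, -0.0424] [0.0, 0.0, 0.0]
[-0.0293, 0.0002, -0.0613] [0.0, 0.0, 0.0]
[-0.0343, 0.0003, -0.081] [0.0, 0.0, 0.0]
[-0.0369, 0.0004, -0.1011] [0.0, 0.0, 0.0]
```

>>> {"name": "servo_tool", "arguments": {
  "targets": [
    {"x": -0.001, "y": 0, "z": -0.008, "wx": 0, "wy": 0, "wz": 0},
    {"x": -0.013, "y": 0, "z": -0.0245, "wx": 0, "wy": 0, "wz": 0},
    {"x": -0.023, "y": 0, "z": -0.0425, "wx": 0, "wy": 0, "wz": 0},
    {"x": -0.03, "y": 0, "z": -0.0615, "wx": 0, "wy": 0, "wz": 0},
    {"x": -0.035, "y": 0, "z": -0.081, "wx": 0, "wy": 0, "wz": 0},
    {"x": -0.0365, "y": 0, "z": -0.101, "wx": 0, "wy": 0, "wz": 0},
    {"x": -0.0365, "y": 0, "z": -0.109, "wx": 0, "wy": 0, "wz": 0},
    {"x": -0.0365, "y": 0, "z": -0.109, "wx": 0, "wy": 0, "wz": 0}
  ]
}}

```text
clock: 5.82
position: [0.6023, -0.3399, 0.1507]
tool_rot: [3.074, 1.561, -0.466]
force: [-1.7, 2.2, 6.8]
grip_width: 0.0129
```

Run:
```python
from h import *
h=b2w([.053,.035,.104]); o=bot.observe(); p0=o["position"]; R0=Ro.from_euler("xyz",o["tool_rot"]).as_matrix()
g=Rb.T@(p0-.019*R0[:,0]-h); print("grasp rel hinge (base)",np.round(g,4), np.hypot(g[0],g[2]),np.arctan2(g[2],-g[0]))
p,d=bot.grab_frame("side"); u,v=350,205
c=p[v-60:v+60,u-80:u+80]; cv2.imwrite("pics/s2.png",cv2.resize(c,(800,600),interpolation=cv2.INTER_CUBIC)[:,:,::-1])
rows([])
```

```text
grasp rel hinge (base) [-0.0008 -0.0002  0.0657] 0.06571705885794546 1.5583333015442058
now 5.88 [ 0.6022 -0.3398  0.1507] y [-0.388 -0.922  0.001] F [-1.5  3.   5.8] w 0.0131 q [ 0.47  0.71 -0.07  1.48  0.06  0.94 -1.59]
```

View pics/s2.png

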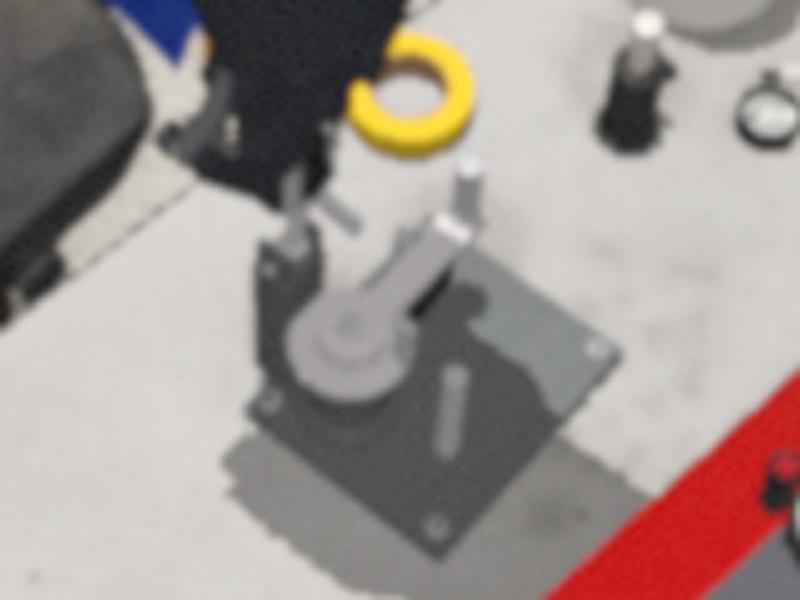

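>>> {"name": "servo_tool", "arguments": {
  "targets": [
    {"x": 0, "y": 0, "z": -0.01, "wx": 0, "wy": 0, "wz": 0},
    {"x": 0, "y": 0, "z": -0.015, "wx": 0, "wy": 0, "wz": 0},
    {"x": 0, "y": 0, "z": -0.015, "wx": 0, "wy": 0, "wz": 0}
  ]
}}

```text
clock: 6.25
position: [0.6081, -0.3423, 0.1511]
tool_rot: [3.077, 1.56, -0.462]
force: [-1.2, 1.7, 5.5]
grip_width: 0.0131
```

>>> {"name": "servo_tool", "arguments": {
  "targets": [
    {"x": 0, "y": 0, "z": 0, "wx": 0, "wy": 0, "wz": 0},
    {"x": 0, "y": 0, "z": 0, "wx": 0, "wy": 0, "wz": 0},
    {"x": 0, "y": 0, "z": 0, "wx": 0, "wy": 0, "wz": 0}
  ],
  "grip": 0
}}

```text
clock: 6.62
position: [0.6081, -0.3424, 0.151]
tool_rot: [3.069, 1.56, -0.47]
force: [-0.5, -0.2, 0.6]
grip_width: 0.0427
```

>>> {"name": "servo_tool", "arguments": {
  "targets": [
    {"x": -0.1, "y": 0, "z": 0, "wx": 0, "wy": 0, "wz": 0},
    {"x": -0.25, "y": 0, "z": 0, "wx": 0, "wy": 0, "wz": 0},
    {"x": -0.25, "y": 0, "z": 0, "wx": 0, "wy": 0, "wz": 0},
    {"x": -0.25, "y": 0.15, "z": 0.1, "wx": 0, "wy": 0, "wz": 0},
    {"x": -0.25, "y": 0.25, "z": 0.15, "wx": -0.03, "wy": 0, "wz": 0},
    {"x": -0.25, "y": 0.25, "z": 0.15, "wx": -0.03, "wy": 0, "wz": 0}
  ]
}}

```text
clock: 7.38
position: [0.509, -0.4148, 0.2502]
tool_rot: [2.665, 1.561, -0.689]
force: [0.2, 0.9, -0.3]
grip_width: 0.0426
```

Run:
```python
from h import *
bx=Rb[:,0]; P=b2w([.02,-.04,0])
for s in(1,-1): rows([([P[0],P[1],.24],toolR(s*bx)),([P[0],P[1],.14],toolR(s*bx)),([P[0],P[1],.081],toolR(s*bx))])
p,d=bot.grab_frame("side"); u,v=350,205
c=p[v-60:v+60,u-80:u+80]; cv2.imwrite("pics/s3.png",cv2.resize(c,(800,600),interpolation=cv2.INTER_CUBIC)[:,:,::-1])
V,U=np.mgrid[0:400,0:640]; W=world("side",np.c_[U.ravel(),V.ravel()],d.ravel())
Q=(W-B)@Rb
s=(d.ravel()>0)&(abs(Q[:,0]-.045)<.03)&(abs(Q[:,1]-.035)<.015)&(W[:,2]>.12)&(W[:,2]<.185)
q=Q[s]; print(len(q), np.round(np.median(q[q[:,2]>.16],0),3), "z p95",np.percentile(q[:,2],95), "low",np.round(np.median(q[q[:,2]<.14],0),3))
```

```text
now 7.38 [ 0.509  -0.4148  0.2502] y [-0.211 -0.977  0.005] F [ 0.2  0.9 -0.3] w 0.0426 q [ 0.66  0.55 -0.11  1.49  0.07  1.09 -1.24]
[0.0258, -0.064, -0.0738] [-0.2199, -0.0007, -0.0016]
[0.2758, -0.0651, -0.0715] [-0.2199, -0.0007, -0.0016]
[0.4233, -0.0658, -0.0702] [-0.2199, -0.0007, -0.0016]
now 7.38 [ 0.509  -0.4148  0.2502] y [-0.211 -0.977  0.005] F [ 0.2  0.9 -0.3] w 0.0426 q [ 0.66  0.55 -0.11  1.49  0.07  1.09 -1.24]
[0.0258, -0.064, -0.0738] [0.2801, -0.0017, 0.0007]
[0.2758, -0.0651, -0.0715] [0.2801, -0.0017, 0.0007]
[0.4233, -0.0658, -0.0702] [0.2801, -0.0017, 0.0007]
144 [0.042 0.036 0.172] z p95 0.1770176875942439 low [0.049 0.037 0.129]
```

View pics/s3.png

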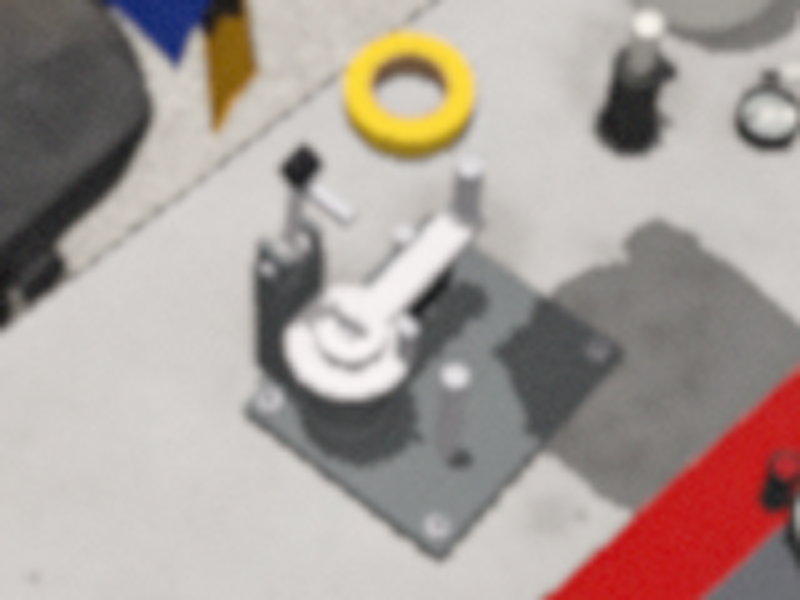

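>>> {"name": "servo_tool", "arguments": {
  "targets": [
    {"x": 0.026, "y": -0.064, "z": -0.074, "wx": -0.22, "wy": 0, "wz": -0.0015},
    {"x": 0.026, "y": -0.064, "z": -0.074, "wx": -0.22, "wy": 0, "wz": -0.0015},
    {"x": 0.026, "y": -0.064, "z": -0.074, "wx": -0.22, "wy": 0, "wz": -0.0015},
    {"x": 0.026, "y": -0.064, "z": -0.074, "wx": -0.22, "wy": 0, "wz": -0.0015},
    {"x": 0.026, "y": -0.064, "z": -0.074, "wx": -0.22, "wy": 0, "wz": -0.0015},
    {"x": 0.026, "y": -0.064, "z": -0.074, "wx": -0.22, "wy": 0, "wz": -0.0015},
    {"x": 0.026, "y": -0.064, "z": -0.074, "wx": -0.22, "wy": 0, "wz": -0.0015},
    {"x": 0.026, "y": -0.064, "z": -0.074, "wx": -0.22, "wy": 0, "wz": -0.0015},
    {"x": 0.15, "y": -0.0645, "z": -0.0725, "wx": -0.22, "wy": 0, "wz": -0.0015},
    {"x": 0.27, "y": -0.065, "z": -0.0715, "wx": -0.22, "wy": 0, "wz": -0.0015},
    {"x": 0.27, "y": -0.065, "z": -0.0715, "wx": -0.22, "wy": 0, "wz": -0.0015}
  ]
}}

```text
clock: 8.8
position: [0.545, -0.3916, 0.139]
tool_rot: [-2.784, 1.564, 1.527]
force: [0.5, 0.4, 0.4]
grip_width: 0.0428
```

Run:
```python
from h import *
P=b2w([.02,-.04,0]);R=toolR(Rb[:,0]); rows([([P[0],P[1],.14],R),([P[0],P[1],.081],R)])
for a in(1.3,1.4,1.5): print(a,(proj("side",b2w([.053-.065*np.cos(a),.035,.104+.065*np.sin(a)]))-[270,145])*5)
```

```text
now 8.8 [ 0.545  -0.3916  0.139 ] y [ 0.921 -0.39  -0.002] F [0.5 0.4 0.4] w 0.0428 q [ 0.8   0.72 -0.42  1.53  0.32  0.96 -0.11]
[-0.0025, 0.0004, 0.0119] [0.0001, -0.001, 0.0004]
[0.145, 0.0008, 0.0128] [0.0001, -0.001, 0.0004]
1.3 [[321.04433542 187.09858925]]
1.4 [[308.21296332 175.93742005]]
1.5 [[295.16798524 165.56881371]]
```

>>> {"name": "servo_tool", "arguments": {
  "targets": [
    {"x": 0, "y": 0, "z": 0.0125, "wx": 0, "wy": 0, "wz": 0},
    {"x": 0.07, "y": 0, "z": 0.0125, "wx": 0, "wy": 0, "wz": 0},
    {"x": 0.143, "y": 0.001, "z": 0.013, "wx": 0, "wy": 0, "wz": 0},
    {"x": 0.143, "y": 0.001, "z": 0.013, "wx": 0, "wy": 0, "wz": 0},
    {"x": 0.143, "y": 0.001, "z": 0.013, "wx": 0, "wy": 0, "wz": 0}
  ]
}}

```text
clock: 9.43
position: [0.5443, -0.3967, 0.084]
tool_rot: [3.114, 1.565, 1.142]
force: [0.4, 0.2, 0.6]
grip_width: 0.0428
```

>>> {"name": "servo_tool", "arguments": {
  "targets": [
    {"x": 0, "y": 0, "z": 0, "wx": 0, "wy": 0, "wz": 0},
    {"x": 0, "y": 0, "z": 0, "wx": 0, "wy": 0, "wz": 0},
    {"x": 0, "y": 0, "z": 0, "wx": 0, "wy": 0, "wz": 0},
    {"x": 0, "y": 0, "z": 0, "wx": 0, "wy": 0, "wz": 0},
    {"x": 0, "y": 0, "z": 0, "wx": 0, "wy": 0, "wz": 0}
  ],
  "grip": -1,
  "squeeze": 40
}}

```text
clock: 10.05
position: [0.5438, -0.3969, 0.0856]
tool_rot: [-3.048, 1.566, 1.263]
force: [-10.3, 4.6, 17.4]
grip_width: 0.0103
```

```bash
cat > sw.py <<'E'
from h import *
import sys
piv=b2w([.02,.035,0]); o=bot.observe(); p0=o["position"]; R0=Ro.from_euler("xyz",o["tool_rot"]).as_matrix()
g=Rb.T@(p0-piv); a0=np.arctan2(-g[0],-g[1]); print("rel pivot",np.round(g,4),"r",np.hypot(g[0],g[1]),"ang",a0)
P=[]
for a in np.arange(a0,float(sys.argv[1])+.001,.105)[1:]:
    Q=Ro.from_euler("z",-(a-a0)).as_matrix()
    w=piv+Rb@[-.075*np.sin(a),-.075*np.cos(a),0]; w[2]=p0[2]; P.append((w,Q@R0))
rows(P)
E
python3 sw.py 1.15
```

```text
rel pivot [ 0.0008 -0.0756  0.0856] r 0.07561925924917473 ang -0.010375994970761963
now 10.05 [ 0.5438 -0.3969  0.0856] y [ 0.92  -0.391 -0.   ] F [-10.3   4.6  17.4] w 0.0103 q [ 0.79  0.79 -0.39  1.55  0.36  0.87 -0.13]
[0.0, -0.0197, -0.0024] [0.0167, 0.0, 0.0001]
[0.0, -0.0391, -0.0053] [0.0334, 0.0, 0.0002]
[0.0001, -0.0582, -0.0102] [0.0501, 0.0, 0.0002]
[0.0001, -0.0766, -0.017] [0.0668, 0.0, 0.0003]
[0.0002, -0.0943, -0.0258] [0.0836, 0.0, 0.0004]
[0.0002, -0.1109, -0.0364] [0.1003, 0.0, 0.0005]
[0.0003, -0.1263, -0.0486] [0.117, 0.0001, 0.0006]
[0.0004, -0.1403, -0.0624] [0.1337, 0.0001, 0.0007]
[0.0005, -0.1528, -0.0776] [0.1504, 0.0001, 0.0007]
[0.0005, -0.1636, -0.094] [0.1671, 0.0001, 0.0008]
[0.0006, -0.1727, -0.1115] [0.1838, 0.0001, 0.0009]
```

>>> {"name": "servo_tool", "arguments": {
  "targets": [
    {"x": 0, "y": -0.02, "z": -0.0025, "wx": 0.0167, "wy": 0, "wz": 0},
    {"x": 0, "y": -0.039, "z": -0.0055, "wx": 0.0335, "wy": 0, "wz": 0},
    {"x": 0, "y": -0.058, "z": -0.01, "wx": 0.05, "wy": 0, "wz": 0},
    {"x": 0, "y": -0.0765, "z": -0.017, "wx": 0.067, "wy": 0, "wz": 0},
    {"x": 0, "y": -0.0945, "z": -0.026, "wx": 0.0835, "wy": 0, "wz": 0},
    {"x": 0, "y": -0.111, "z": -0.0365, "wx": 0.1, "wy": 0, "wz": 0},
    {"x": 0, "y": -0.1265, "z": -0.0485, "wx": 0.117, "wy": 0, "wz": 0},
    {"x": 0, "y": -0.1265, "z": -0.0485, "wx": 0.117, "wy": 0, "wz": 0}
  ]
}}

```text
clock: 11.05
position: [0.5049, -0.3595, 0.0861]
tool_rot: [-2.49, 1.567, 1.086]
force: [3.4, -5.2, -10.2]
grip_width: 0.0102
```

```bash
python3 sw.py 1.2
```

```text
rel pivot [-0.0496 -0.0564  0.0861] r 0.07508077006398461 ang 0.7210955027685755
now 11.05 [ 0.5049 -0.3595  0.0861] y [ 0.421 -0.907 -0.003] F [  3.4  -5.2 -10.2] w 0.0102 q [ 0.67  0.7  -0.21  1.72  0.19  0.75 -0.77]
[0.0001, -0.0197, -0.001] [0.0167, 0.0, 0.0001]
[0.0001, -0.0391, -0.0038] [0.0334, 0.0001, 0.0001]
[0.0002, -0.0582, -0.0086] [0.0501, 0.0001, 0.0002]
[0.0002, -0.0767, -0.0154] [0.0668, 0.0002, 0.0002]
```

>>> {"name": "servo_tool", "arguments": {
  "targets": [
    {"x": 0, "y": -0.0195, "z": -0.001, "wx": 0.0167, "wy": 0, "wz": 0},
    {"x": 0, "y": -0.039, "z": -0.004, "wx": 0.0335, "wy": 0, "wz": 0},
    {"x": 0, "y": -0.058, "z": -0.0085, "wx": 0.05, "wy": 0, "wz": 0},
    {"x": 0, "y": -0.0665, "z": -0.011, "wx": 0.055, "wy": 0, "wz": 0},
    {"x": 0, "y": -0.0665, "z": -0.011, "wx": 0.055, "wy": 0, "wz": 0},
    {"x": 0, "y": -0.0665, "z": -0.011, "wx": 0.055, "wy": 0, "wz": 0}
  ]
}}

```text
clock: 11.8
position: [0.4981, -0.3354, 0.0861]
tool_rot: [-2.801, 1.567, 0.432]
force: [5.1, -12.7, -16.3]
grip_width: 0.0102
```

```bash
python3 sw.py 1.2
python3 - <<'E'
from h import *
p,d=bot.grab_frame("side"); u,v=350,205
c=p[v-60:v+60,u-80:u+80]; cv2.imwrite("pics/s4.png",cv2.resize(c,(800,600),interpolation=cv2.INTER_CUBIC)[:,:,::-1])
E
```

```text
rel pivot [-0.0653 -0.0369  0.0861] r 0.07496901256373276 ang 1.0565145221346972
now 11.8 [ 0.4981 -0.3354  0.0861] y [ 0.091 -0.996 -0.001] F [  5.1 -12.7 -16.3] w 0.0102 q [ 0.58  0.67 -0.12  1.78  0.11  0.7  -1.08]
[0.0, -0.0197, -0.0005] [0.0167, 0.0, 0.0001]
```

View pics/s4.png

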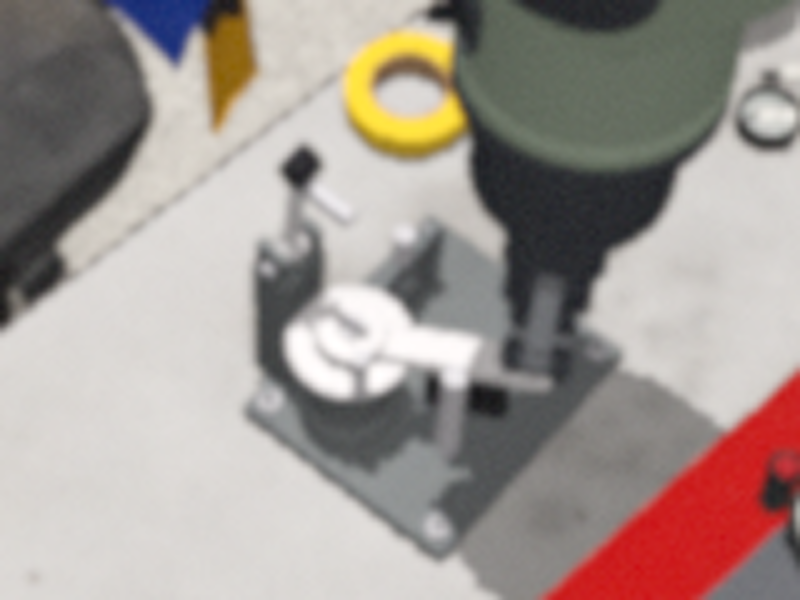

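>>> {"name": "servo_tool", "arguments": {
  "targets": [
    {"x": 0, "y": -0.012, "z": 0, "wx": 0, "wy": 0, "wz": 0},
    {"x": 0, "y": -0.012, "z": 0, "wx": 0, "wy": 0, "wz": 0},
    {"x": 0, "y": -0.012, "z": 0, "wx": 0, "wy": 0, "wz": 0},
    {"x": 0, "y": -0.012, "z": 0, "wx": 0, "wy": 0, "wz": 0}
  ]
}}

```text
clock: 12.35
position: [0.4981, -0.3349, 0.0862]
tool_rot: [2.498, 1.564, -0.553]
force: [8.2, -26.0, -23.9]
grip_width: 0.0107
```

```bash
python3 sw.py 1.06
```

```text
rel pivot [-0.0655 -0.0364  0.0862] r 0.07494606888521885 ang 1.0633945482857485
now 12.35 [ 0.4981 -0.3349  0.0862] y [ 0.091 -0.996  0.004] F [  8.2 -26.  -23.9] w 0.0107 q [ 0.57  0.66 -0.12  1.78  0.11  0.7  -1.08]
```

Run:
```python
from h import *
for i in range(12):
    p,d=bot.grab_frame("side" if i%2 else "top")
    if i%4==3: o=bot.observe(); print(o["clock"],np.round(o["position"],4),np.round(o["force"],1),np.round(o["grip_width"],4))
for n in("top","side"):
  bot.grab_frame(n)
  for T in("tape_roll","post_holder","vial"):
    print(n,T,[(round(r["confidence"],2),np.round(r["pixel"]).tolist()) for r in bot.trace(n,T)[:2]])
```

```text
12.55 [ 0.498  -0.3349  0.0862] [  9.2 -26.2 -24.5] 0.0104
12.75 [ 0.4981 -0.3349  0.0862] [  8.6 -27.1 -24.1] 0.0102
12.95 [ 0.4981 -0.3349  0.0862] [  9.7 -26.4 -24.7] 0.0106
top tape_roll [(0.93, [375.0, 203.0])]
top post_holder [(0.63, [385.0, 250.0])]
top vial [(0.45, [255.0, 150.0])]
side tape_roll [(0.87, [349.0, 168.0])]
side post_holder [(0.63, [328.0, 187.0])]
side vial [(0.56, [250.0, 258.0])]
```

```bash
python3 -c "
from workcell import bot
print(bot.job_done())"
```

```text
the job is handed in; nothing more can be done
None
```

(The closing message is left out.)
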